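# Shut the service cover and lock its quarter-turn fastener

### The arm

A 6-joint arm with a two-finger parallel gripper is mounted at the origin on a cart in front of the work surface, level with it; the furniture and walls round the work are solid. World frame = base frame: x ahead of the robot, y to its left, z up, the work surface at z = 0. Lengths are in m, angles in rad, forces in N, time in s.
With the tool pointing down it reaches from about 0.325 to 0.775 m from the base axis. Payload 5.5 kg.
Tool frame: the origin (TCP) lies on the centre line of the jaws, within the pads' length; the fingertips stand 25 mm ahead of it and the grasp point (between the pads) lies 6 mm ahead of it (manip.tip_extent is the distance from the TCP to the fingertips, in m); z points along the fingers, y is the line along which they close (so a half turn about z gives the same grasp; the last joint's range is limited). The gripper opens to 88 mm and grips with 3 to 60 N. Pads are 20 mm wide; open, the fingers measure 115 mm over their backs; the gripper's body (75 mm by 178 mm) begins 61 mm behind the grasp point.
Start: joints at [1.057, 0.091, 1.231, -0, 1.82, -0.057], TCP at [0.265, 0.538, 0.248] pointing down, gripper open.
Joint ranges: [-2.87, 2.87], [-0.86, 2.18], [0.17, 2.46], [-1.51, 4.65], [0.06, 2.69], [-2.65, 2.65]. Speed limits (rad/s): [2.57, 2.57, 3.01, 3.14, 3.14, 3.14].

### API

Orientations are given as [roll, pitch, yaw] about the fixed x, y, z axes, in that order (R = Rz(yaw) Ry(pitch) Rx(roll)).
In Python, from workcell import manip gives the robot as it stands.
- The arm moves only by the tool servo_tool, never from a script. Its argument "increments" is a list of rows, each an object of numbers: "gripper": the opening, from 0 (shut) to 1 (fully open); "x", "y", "z": the shift along the tool's x, y, z in cm; "twist": the turn about the tool's z in rad. A call has 1 to 8 rows; each row shifts and turns the commanded pose from where the row before left it, along the tool's axes as they then stand; what a row does not reach is not made up. A row lasts 1/12 s, in which the tool goes at most 41.7 mm and 7.16 degrees, less where a joint would pass 70% of its speed; a pose out of reach is approached as far as the arm can. A call with a gripper value outside its range is refused whole. The fingers move at their own pace and stop on an object; "grip_force" is the grip in N (left out, the last holds). Time passes only in rows, so rows that do not move let the fingers close. It gives the time, the measured TCP pose, the force, the opening and the grip force at its end, in the units of the state.
- manip.get_state(): the state, without advancing time (a new reading comes with each control period).
- manip.capture(name): name is "scene" or "top" or "wrist"; returns the picture (480x640x3 uint8, red, green, blue); there is no depth.
- manip.camera_model(name): a dict with "fx", "fy", "cx", "cy" (pixels), "R" (3x3) and "t" (3): a world point X has camera coordinates R X + t. Camera axes: x right, y down, z forward; pixel columns grow to the right and rows downward; lengths in m; the calibration is good to about 2 mm. The wrist camera is an equidistant fisheye: a pixel r from the principal point sees the ray r / f radians off the axis. A picture is of the moment at which its call begins: read the wrist's pose just before it. camera_model takes no time and is no camera call; for the wrist camera it gives the pose at the moment of the call.
- manip.sign_off(): hands the job in; it is judged then, once.
The state is a dict: "time": time; "joints": joint angles; "qvel": joint speeds; "joint_torque": joint torques, N m; "tcp_pos": TCP position; "ee_rot": TCP orientation; "wrist_force": force on the tool from outside, world axes, zero at the start; "ft_torque": the same for the moment, N m; "width": finger opening in m; "grasp_force": force on a finger pad.
Only numpy, scipy, OpenCV 4.12 (cv2) and the standard library are available. Lean on these libraries where they do the work, as an engineer would, in place of code of your own. Each camera call takes 0.05 s, during which the arm holds its last target. There are 200 camera calls.

### The job

Shut the open service cover of the sloping control box and lock it with the captive quarter-turn fastener: turn the black bar handle clockwise until its hidden cross-pin drops into the slot behind the cover, push it fully in, turn it a further quarter turn clockwise to the stop and let go, so that it springs back into its detent and holds the cover flush. Leave the small tools beside the box where they lie.

Things in the scene. Friction and masses are not known exactly. Their poses are not given: they have to be found in the camera images.
- console: grey control box fixed to the worktop, 150 mm wide, 170 deep, 55 high in front, 133 at the back. Origin: centre of its underside; x to its back, y to its left, z up. Its top slopes up 30 degrees from the front edge towards the back; the shut cover lies on this slope: outward normal (-0.5, 0, 0.866), uphill (0.866, 0, 0.5) in this frame.
- cover_hinge (a point): middle of the cover's hinge line, at the upper end of the slope, on the box (axes parallel to the box's own); the line runs along y. The underside of the cover lies on this line. The cover is a grey plate 148 mm wide, 146 mm from hinge to free edge, 5 mm thick.
- cover (a joint): opening angle of the cover, rad: 0 shut (flat on the slope, flush), grows as its lower front edge lifts; starts between 0.5 and 0.95. A stiff hinge holds it wherever it is left; 1 to 4 N near the free edge pushes it shut.
- cover_push (a point): a good place to push the cover: on its outer face, 10 mm from the free edge, 45 mm left of the middle, 136 mm from the hinge line. Moves with the cover. Axes: x in the plate towards the hinge, y along the hinge line, z out of the outer face.
- head (a point): centre of the fastener's black bar handle, outside the cover: 36 mm long (x), 12 thick (y), 28 tall (z, the fastener's axis, outward). On the middle line of the cover, 115 mm from the hinge line. With the fastener out, the handle's underside is 18 mm and its centre 32 mm off the outer face. A 26 mm cross-pin on the stem behind the cover lies parallel to the bar.
- stud (a joint): turn of the fastener, rad, growing clockwise (seen from outside the cover); starts between -0.3 and 0.25; turns easily (0.02 N m). The slot behind the cover is not measured: it lies 15 to 85 degrees clockwise of the start and admits the pin within about 5 degrees either side. Once fully in, the pin turns clockwise only, to a stop a quarter turn past the slot.
- plunger (a joint): how far the fastener is pushed in, m: 0 out, 0.014 fully in. A spring pushes it out (1.5 N at 0, 4.6 N fully in). Cover shut and pin not in line with the slot: it stops hard at 0.002. Beyond about 0.011 the pin is through and free to turn. Let go at the quarter-turn stop it springs back to 0.009 into a detent: locked. Let go too early it stays near 0.011 or comes out to 0.
- fork_clamp: bystander: black slotted fork clamp, 26 x 52 x 8 mm, lying in front of the box; origin under its centre
- post_holder: bystander: small black post holder, 32 x 42 x 44 mm, standing right of the box; origin under its centre
- hex_key: bystander: steel L-shaped hex key, 33 x 85 x 5 mm, lying left of the box; origin under its centre

How it is judged:
By the outcome, as a careful person would: the job done as asked, in the order asked, and still so for the second after the job is handed in, with the robot touching nothing.
It also fails if it takes over 51 s, if anything falls off the work surface, if the arm or the gripper's body presses on something with over 40 N, if the wrist force passes 120 N, or if a joint passes its speed limit or range.

## Working session

There is one attempt and no reset: what is moved stays moved. The work goes in short steps, Python scripts to look and compute and a tool call to move; the robot and the scene stay as the last step left them, time stands still between calls to the robot, and variables do not carry over. Pictures are saved under pics/ and viewed, at most 10 in all, crops included, and the job is handed in when it is done.

Besides the shell and the picture viewer there is one more tool, called after ">>>" in YAML: its name, and indented under it one key for each argument. servo_tool: Moves the arm, as the interface text tells. Its arguments: {"type":"object","properties":{"increments":{"type":"array","items":{"type":"object","properties":{"gripper":{"type":"number"},"x":{"type":"number"},"y":{"type":"number"},"z":{"type":"number"},"twist":{"type":"number"}}}},"grip_force":{"type":"number"}},"required":["increments"]}

```bash
mkdir -p pics; ls; python3 - <<'E'
from workcell import manip
import cv2, numpy as np
s=manip.get_state();print(s)
for n in("scene","top"):
    im=manip.capture(n);cv2.imwrite(f"pics/{n}0.png",im[...,::-1]);m=manip.camera_model(n);print(n,m)
E
```

```text
pics
{'time': 0.0, 'joints': array([ 1.05731566e+00,  9.18412051e-02,  1.23188895e+00, -1.45780002e-05,
        1.81978927e+00, -5.67094448e-02]), 'qvel': array([ 0.00020526,  0.00140581, -0.00030321, -0.00043662,  0.00077389,
        0.00178673]), 'joint_torque': array([ 3.49305774e-04, -4.46470034e+01, -4.06439281e+01,  6.98673958e-02,
        2.96468928e-02, -1.58326116e-04]), 'tcp_pos': array([0.26451928, 0.53826514, 0.24651567]), 'ee_rot': array([-3.13966818e+00, -9.50946782e-05,  2.68481776e+00]), 'wrist_force': array([0.01908735, 0.16721909, 0.77987868]), 'ft_torque': array([ 0.00024443, -0.05141772,  0.0466996 ]), 'grasp_force': 0.0, 'width': 0.08730594677171913}
scene {'fx': 486.8584744875585, 'fy': 486.8584744875585, 'cx': 324.97811593590575, 'cy': 235.81998653616375, 'R': array([[-0.75188408, -0.65906014, -0.01760862],
       [-0.35953901,  0.4322722 , -0.8269658 ],
       [ 0.55263192, -0.61545144, -0.56197642]]), 't': array([0.1671614 , 0.46878609, 0.35762591])}
top {'fx': 604.5617345149153, 'fy': 604.5617345149153, 'cx': 313.945813487829, 'cy': 234.56241467020234, 'R': array([[-0.00257543, -0.99953293, -0.03045157],
       [-0.99834572,  0.00431909, -0.05733376],
       [ 0.0574385 ,  0.03025354, -0.99789055]]), 't': array([-0.3889898 ,  0.57944685,  0.93039847])}
```

View pics/scene0.png

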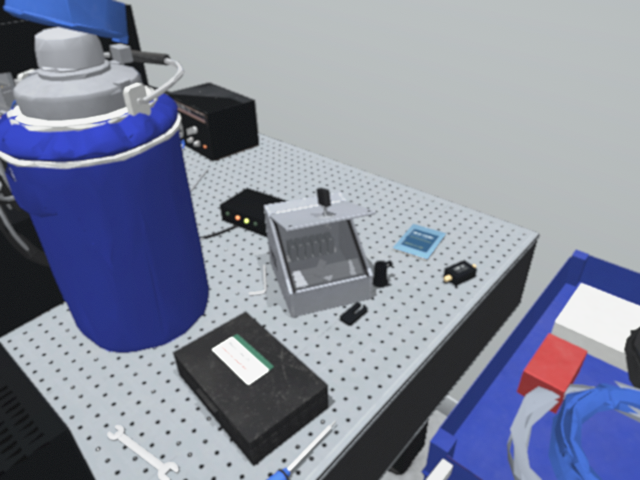

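View pics/top0.png

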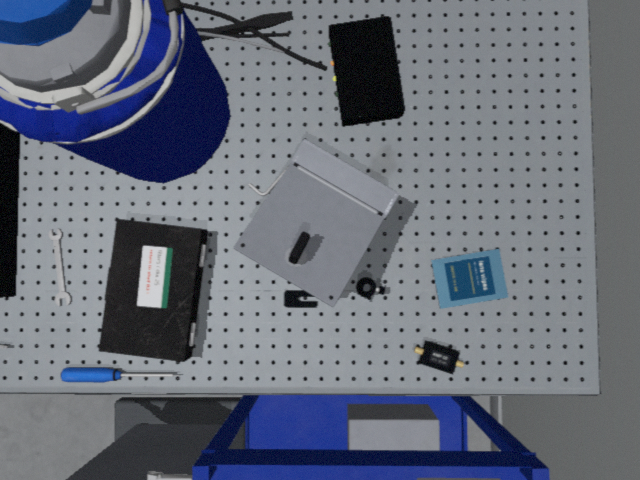

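Top view: box around px (320,225), back toward the upper right, the cover about horizontal, and the handle at (299,247). The scene view shows the open cover, with the handle at (323,198). Next I'll zoom in to pick corners.

```bash
python3 - <<'E'
import cv2
a=cv2.imread("pics/top0.png")[130:312,226:416];a=cv2.resize(a,None,fx=3.2,fy=3.2,interpolation=cv2.INTER_CUBIC)
b=cv2.imread("pics/scene0.png")[180:320,250:400];b=cv2.resize(b,None,fx=4,fy=4,interpolation=cv2.INTER_CUBIC)
cv2.imwrite("pics/topz.png",a);cv2.imwrite("pics/scenez.png",b);print(a.shape,b.shape)
E
```

```text
(582, 608, 3) (560, 600, 3)
```

View pics/topz.png

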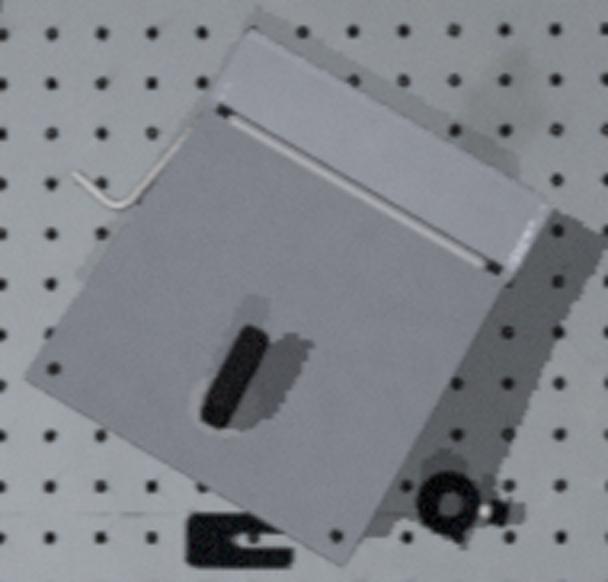

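View pics/scenez.png

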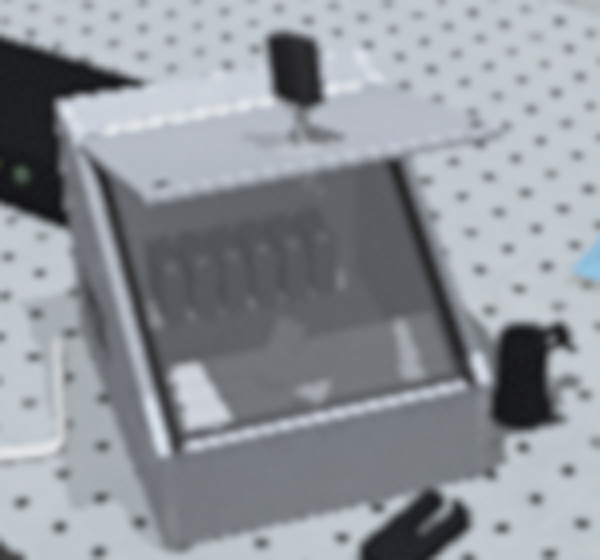

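Top crop: back upper corners at (250,28) and (550,208), hinge ends at (222,110) and (495,268), free-edge corners at (25,380) and (343,566), and the bar from (255,330) to (213,425). Scene crop: front lower box corners at (178,545) and (498,470), cover free corners at (150,200) and (505,130).

```bash
cat > geo.py <<'E'
import numpy as np
from scipy.optimize import least_squares
from workcell import manip
def proj(n,X,m=None):
    m=m or manip.camera_model(n);c=m["R"]@X+m["t"];return np.array([m["fx"]*c[0]/c[2]+m["cx"],m["fy"]*c[1]/c[2]+m["cy"]])
def Rz(a):return np.array([[np.cos(a),-np.sin(a),0],[np.sin(a),np.cos(a),0],[0,0,1]])
def cover(p,d,y,h,phi=None):
    """box-frame point on cover: d from hinge, y left, h above underside"""
    a=np.pi/6-(p[3] if phi is None else phi)
    H=np.array([-.085+.866*p[4],0,.055+.5*p[4]])
    up=np.array([np.cos(a),0,np.sin(a)]);n=np.array([-np.sin(a),0,np.cos(a)])
    return H-d*up+np.array([0,y,0])+h*n
def W(p,b):return Rz(p[2])@b+np.array([p[0],p[1],0])
E
python3 - <<'E'
from geo import *
t=lambda u,v:np.array([226+u/3.2,130+v/3.2]); s=lambda u,v:np.array([250+u/4,180+v/4])
def obs(p):
    return [("top",np.array([.085,.075,.133]),t(250,28)),("top",np.array([.085,-.075,.133]),t(550,208)),
    ("top",cover(p,.146,.074,.0025),t(25,380)),("top",cover(p,.146,-.074,.0025),t(343,566)),
    ("scene",np.array([-.085,.075,0]),s(178,545)),("scene",np.array([-.085,-.075,0]),s(498,470)),
    ("scene",np.array([-.085,.075,.055]),s(170,452)),
    ("scene",cover(p,.146,.074,0),s(150,202)),("scene",cover(p,.146,-.074,.0025),s(505,130)),
    ("scene",cover(p,.115,0,.037+.014),s(298,68-30)),]
M={n:manip.camera_model(n) for n in("top","scene")}
f=lambda p:np.concatenate([proj(n,W(p,b),M[n])-o for n,b,o in obs(p)])
r=least_squares(lambda p:np.append(f(p),(p[4]-.148)/.002),[.53,-.42,-.54,.6,.148],x_scale=[.01]*5,loss="soft_l1")
p=r.x;print(p);print(f(p).reshape(-1,2).round(1));np.save("p.npy",p)
# handle bar ends, top face at h=.051 in open cover
m=M["top"];H=W(p,cover(p,.115,0,.051))
C=-m["R"].T@m["t"];n=Rz(p[2])@np.array([-np.sin(np.pi/6-p[3]),0,np.cos(np.pi/6-p[3])])
E=[]
for uv in (t(255,330),t(213,425)):
    d=m["R"].T@np.array([(uv[0]-m["cx"])/m["fx"],(uv[1]-m["cy"])/m["fy"],1]);X=C+d*((H-C)@n/(d@n));E.append(Rz(p[2]).T@(X-H))
print("bar ends box frame rel",E)
a=np.pi/6-p[3];up=np.array([np.cos(a),0,np.sin(a)]);u=E[0]-E[1];print("stud(cw+) ",np.arctan2(-u[1],u@up),"len",np.linalg.norm(u))
for ph in(None,.3,0):print("push W",ph,W(p,cover(p,.136,.045,.005,ph)),"head",W(p,cover(p,.115,0,.037,ph)))
E
```

```text
[ 0.59050812 -0.40321518 -0.53280027  0.89445075  0.15016492]
[[ 0.1  0.4]
 [ 1.9 -1.1]
 [-0.5 -0. ]
 [ 0.7  1.3]
 [-1.6  0.9]
 [-1.7  0.5]
 [-1.4  0.1]
 [ 0.5  0.8]
 [ 1.5 -0.2]
 [-0.3 -1.5]]
bar ends box frame rel [array([ 0.01627103,  0.00264431, -0.00632689]), array([-0.02271278, -0.00283034,  0.00883172])]
stud(cw+)  -0.1301472879405205 len 0.04218402507796868
push W None [ 0.5445411  -0.32386787  0.18403026] head [ 0.5485325  -0.3784628   0.20624427]
push W 0.3 [ 0.53697763 -0.31940781  0.10480132] head [ 0.52564668 -0.36496738  0.14066124]
push W 0 [ 0.54855781 -0.32623646  0.06641259] head [ 0.52758363 -0.36610957  0.1046254 ]
```

>>> servo_tool:
  increments:
    - {"x":-2.3,"y":-3.0,"gripper":0}
    - {"x":-2.3,"y":-3.0,"gripper":0}
    - {"x":-2.3,"y":-3.0,"gripper":0}
    - {"x":-2.3,"y":-3.0,"gripper":0}
    - {"x":-2.3,"y":-3.0,"gripper":0}
    - {"x":-2.3,"y":-3.0,"gripper":0}
    - {"x":-2.3,"y":-3.0,"gripper":0}
    - {"x":-2.3,"y":-3.0,"gripper":0}
  grip_force: 15

```text
schema error: expected keys gripper, x, y, z, twist
```

>>> servo_tool:
  increments:
    - {"x":-2.3,"y":-3.0,"gripper":0}
    - {"x":-2.3,"y":-3.0,"gripper":0}
    - {"x":-2.3,"y":-3.0,"gripper":0}
    - {"x":-2.3,"y":-3.0,"gripper":0}
    - {"x":-2.3,"y":-3.0,"gripper":0}
    - {"x":-2.3,"y":-3.0,"gripper":0}
    - {"x":-2.3,"y":-3.0,"gripper":0}
    - {"x":-2.3,"y":-3.0,"gripper":0}

```text
schema error: expected keys gripper, x, y, z, twist
```

>>> servo_tool:
  increments:
    - {"x":-2.3,"y":-3.0,"gripper":0}
    - {"x":-2.3,"y":-3.0,"gripper":0}
    - {"x":-2.3,"y":-3.0,"gripper":0}
    - {"x":-2.3,"y":-3.0,"gripper":0}
    - {"x":-2.3,"y":-3.0,"gripper":0}
    - {"gripper":0}

```text
schema error: expected keys gripper, x, y, z, twist
```

>>> servo_tool:
  increments:
    - {"x":-2.3,"y":-3.0,"z":0,"twist":0,"gripper":0}
    - {"x":-2.3,"y":-3.0,"z":0,"twist":0,"gripper":0}
    - {"x":-2.3,"y":-3.0,"z":0,"twist":0,"gripper":0}
    - {"x":-2.3,"y":-3.0,"z":0,"twist":0,"gripper":0}
    - {"x":-2.3,"y":-3.0,"z":0,"twist":0,"gripper":0}
    - {"x":-2.3,"y":-3.0,"z":0,"twist":0,"gripper":0}
    - {"x":-2.3,"y":-3.0,"z":0,"twist":0,"gripper":0}
    - {"x":-2.3,"y":-3.0,"z":0,"twist":0,"gripper":0}
  grip_force: 15

```text
time: 0.77
tcp_pos: [0.3237, 0.2402, 0.2472]
ee_rot: [-3.141, -0.0, 2.685]
wrist_force: [0.8, -0.8, 0.8]
width: 0.0378
grasp_force: 0.0
```

>>> servo_tool:
  increments:
    - {"x":-2.3,"y":-3.0,"z":0,"twist":0,"gripper":0}
    - {"x":-2.3,"y":-3.0,"z":0,"twist":0,"gripper":0}
    - {"x":-2.3,"y":-3.0,"z":0,"twist":0,"gripper":0}
    - {"x":-2.3,"y":-3.0,"z":0,"twist":0,"gripper":0}
    - {"x":-2.3,"y":-3.0,"z":0,"twist":0,"gripper":0}
    - {"x":-2.3,"y":-3.0,"z":0,"twist":0,"gripper":0}
    - {"x":-2.3,"y":-3.0,"z":0,"twist":0,"gripper":0}
    - {"x":-2.3,"y":-3.0,"z":0,"twist":0,"gripper":0}

```text
time: 1.43
tcp_pos: [0.3829, -0.0565, 0.2475]
ee_rot: [3.141, 0.0, 2.685]
wrist_force: [-0.0, 1.3, 0.2]
width: 0.0003
grasp_force: 0.0
```

>>> servo_tool:
  increments:
    - {"x":-2.3,"y":-3.0,"z":0,"twist":0,"gripper":0}
    - {"x":-2.3,"y":-3.0,"z":0,"twist":0,"gripper":0}
    - {"x":-2.3,"y":-3.0,"z":0,"twist":0,"gripper":0}
    - {"x":-2.3,"y":-3.0,"z":0,"twist":0,"gripper":0}
    - {"x":-2.3,"y":-3.0,"z":0,"twist":0,"gripper":0}
    - {"x":0,"y":0,"z":0,"twist":0,"gripper":0}

```text
time: 1.93
tcp_pos: [0.42, -0.245, 0.2452]
ee_rot: [-3.14, -0.003, 2.68]
wrist_force: [-0.2, 1.1, 0.1]
width: 0.0004
grasp_force: 0.0
```

>>> servo_tool:
  increments:
    - {"x":-3.7,"y":-0.4,"z":0,"twist":0,"gripper":0}
    - {"x":-3.7,"y":-0.4,"z":0,"twist":0,"gripper":0}
    - {"x":-3.7,"y":-0.4,"z":0,"twist":0,"gripper":0}
    - {"x":-3.6,"y":-0.4,"z":0,"twist":0,"gripper":0}
    - {"x":0,"y":0,"z":1.3,"twist":0,"gripper":0}
    - {"x":0,"y":0,"z":1.3,"twist":0,"gripper":0}
    - {"x":0,"y":0,"z":0,"twist":0,"gripper":0}

```text
time: 2.52
tcp_pos: [0.5442, -0.3181, 0.2169]
ee_rot: [3.141, -0.007, 2.685]
wrist_force: [-0.2, 1.0, 0.2]
width: 0.0004
grasp_force: 0.0
```

```bash
python3 - <<'E'
from geo import *
import cv2
im=manip.capture("scene")[130:330,200:440];cv2.imwrite("pics/s1.png",cv2.resize(im,None,fx=3,fy=3)[...,::-1]);print(manip.get_state()["tcp_pos"])
E
```

```text
[ 0.54406358 -0.31808804  0.21935339]
```

View pics/s1.png

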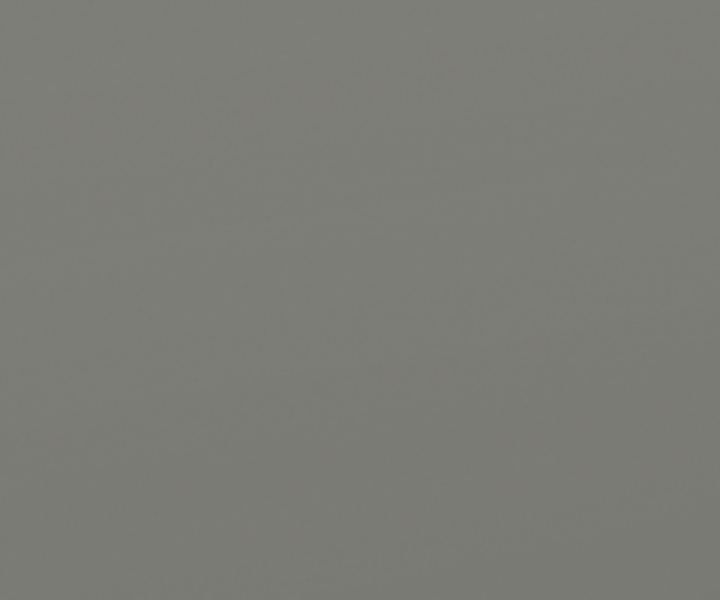

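The arm fills the scene crop with plain grey, so there is nothing to measure there. I'll go on by force and geometry.

>>> servo_tool:
  increments:
    - {"x":0.2,"y":0,"z":1.2,"twist":0,"gripper":0}
    - {"x":0.2,"y":0,"z":1.2,"twist":0,"gripper":0}
    - {"x":0.2,"y":0,"z":1.2,"twist":0,"gripper":0}
    - {"x":0.2,"y":0,"z":1.2,"twist":0,"gripper":0}
    - {"x":0.1,"y":0,"z":1.2,"twist":0,"gripper":0}

```text
time: 2.98
tcp_pos: [0.5364, -0.3144, 0.164]
ee_rot: [-3.141, 0.003, 2.685]
wrist_force: [-0.3, 0.3, 0.6]
width: 0.0008
grasp_force: 0.6
```

>>> servo_tool:
  increments:
    - {"x":-0.1,"y":0,"z":1.2,"twist":0,"gripper":0}
    - {"x":-0.2,"y":0,"z":1.2,"twist":0,"gripper":0}
    - {"x":-0.3,"y":0,"z":1.2,"twist":0,"gripper":0}
    - {"x":-0.3,"y":0,"z":1.0,"twist":0,"gripper":0}

```text
time: 3.32
tcp_pos: [0.5451, -0.3193, 0.1144]
ee_rot: [-3.141, -0.0, 2.685]
wrist_force: [-0.7, -0.9, 1.3]
width: 0.0002
grasp_force: 0.7
```

>>> servo_tool:
  increments:
    - {"x":-0.2,"y":0,"z":0.7,"twist":0,"gripper":0}
    - {"x":-0.2,"y":0,"z":0.5,"twist":0,"gripper":0}
    - {"x":0,"y":0,"z":0.2,"twist":0,"gripper":0}

```text
time: 3.57
tcp_pos: [0.549, -0.321, 0.1004]
ee_rot: [3.141, -0.001, 2.685]
wrist_force: [0.2, 0.1, 1.4]
width: 0.0004
grasp_force: 0.6
```

>>> servo_tool:
  increments:
    - {"x":0,"y":0,"z":0.2,"twist":0,"gripper":0}
    - {"x":0,"y":0,"z":0.2,"twist":0,"gripper":0}
    - {"x":0,"y":0,"z":0,"twist":0,"gripper":0}

```text
time: 3.82
tcp_pos: [0.5489, -0.3209, 0.0977]
ee_rot: [3.141, 0.0, 2.685]
wrist_force: [-0.9, 0.1, 0.3]
width: 0.0007
grasp_force: 0.2
```

>>> servo_tool:
  increments:
    - {"x":0,"y":0,"z":0.2,"twist":0,"gripper":0}
    - {"x":0,"y":0,"z":0.2,"twist":0,"gripper":0}
    - {"x":0,"y":0,"z":0,"twist":0,"gripper":0}

```text
time: 4.07
tcp_pos: [0.5492, -0.3212, 0.0956]
ee_rot: [-3.141, 0.003, 2.685]
wrist_force: [-0.9, 1.1, 6.6]
width: 0.0004
grasp_force: 3.1
```

>>> servo_tool:
  increments:
    - {"x":0,"y":0,"z":0.15,"twist":0,"gripper":0}
    - {"x":0,"y":0,"z":0,"twist":0,"gripper":0}

```text
time: 4.23
tcp_pos: [0.5493, -0.3212, 0.0954]
ee_rot: [-3.141, 0.003, 2.685]
wrist_force: [-3.6, 3.1, 10.8]
width: 0.0003
grasp_force: 5.7
```

>>> servo_tool:
  increments:
    - {"x":0,"y":0,"z":-3.0,"twist":0,"gripper":0}
    - {"x":1.0,"y":0,"z":-3.0,"twist":0,"gripper":0}
    - {"x":3,"y":0,"z":-2.5,"twist":0,"gripper":0.5}
    - {"x":3,"y":0,"z":-2,"twist":0,"gripper":0.5}
    - {"x":3,"y":-1,"z":0,"twist":0,"gripper":0.5}
    - {"x":1,"y":-1,"z":0,"twist":0,"gripper":0.5}

```text
time: 4.73
tcp_pos: [0.4395, -0.2894, 0.1994]
ee_rot: [-3.141, 0.003, 2.686]
wrist_force: [-0.4, 0.1, 0.1]
width: 0.0235
grasp_force: 0.0
```

```bash
python3 - <<'E'
from geo import *
import cv2
s=manip.get_state();print(s["tcp_pos"],s["ee_rot"],s["joints"])
w=manip.capture("wrist");m=manip.camera_model("wrist");print(m)
t=manip.capture("top");cv2.imwrite("pics/w2.png",w[...,::-1]);cv2.imwrite("pics/t2.png",t[...,::-1])
a=cv2.resize(t[150:310,240:400],(400,400),interpolation=cv2.INTER_CUBIC);b=w[:, :]
c=np.zeros((480,800,3),np.uint8);c[:400,:400]=a;c[:300,400:]=cv2.resize(b,(400,300));cv2.imwrite("pics/c2.png",c[...,::-1])
E
```

```text
[ 0.43949888 -0.28943706  0.19943454] [-3.14088214e+00  2.92080382e-03  2.68568395e+00] [-6.46935821e-01 -1.14740493e-01  1.52004971e+00 -1.44930740e-04
  1.73328086e+00 -1.76184607e+00]
{'fx': 371.64829954431775, 'fy': 371.64829954431775, 'cx': 318.43533440056046, 'cy': 247.96086256932233, 'R': array([[ 4.42083854e-01,  8.96973432e-01, -7.27278664e-04],
       [ 8.66217724e-01, -4.26714761e-01,  2.59964166e-01],
       [ 2.32870609e-01, -1.15555942e-01, -9.65617991e-01]]), 't': array([ 0.06749381, -0.52133222,  0.20734583])}
```

View pics/c2.png

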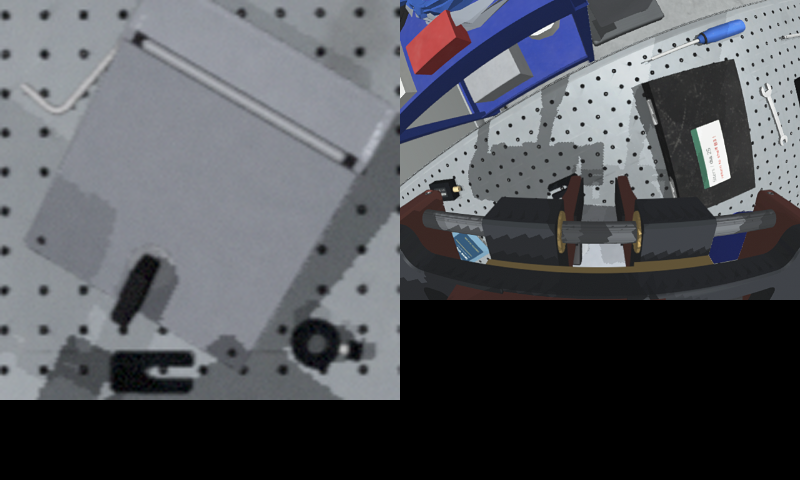

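Top crop: the cover is shut, and the bar runs from (150,260) to (122,322). The wrist camera looks away from the box. I'll refine the bar position from its dark mask.

```bash
cat > bar.py <<'E'
from geo import *
import cv2
def barpts(p,th,plunge=0):
    """8 corners of bar, world; th = stud cw"""
    up=np.array([.866,0,.5]);l=np.array([0,1,0]);n=np.array([-.5,0,.866])
    c=cover(p,.115,0,.037-plunge,0);u=np.cos(th)*up-np.sin(th)*l;v=np.cross(n,u)
    return np.array([W(p,c+a*u+b*v+k*n) for a in(-.018,.018) for b in(-.006,.006) for k in(-.014,.014)]),W(p,c)
def mask(im,thr=45):
    g=cv2.cvtColor(im,cv2.COLOR_RGB2GRAY);k=(g<thr).astype(np.uint8);k[:245]=0;k[288:]=0;k[:,:280]=0;k[:,315:]=0
    n,L,S,C=cv2.connectedComponentsWithStats(k);i=1+S[1:,4].argmax();return (L==i).astype(np.uint8)
def desc(k):
    M=cv2.moments(k,True);return M["m10"]/M["m00"],M["m01"]/M["m00"],.5*np.arctan2(2*M["mu11"],M["mu20"]-M["mu02"])*57.3,M["m00"]
def model(p,th,pl=0):
    P,_=barpts(p,th,pl);m=manip.camera_model("top");q=np.array([proj("top",X,m) for X in P])
    k=np.zeros((480*8,640*8),np.uint8);cv2.fillConvexPoly(k,cv2.convexHull((q*8+4).round().astype(np.int32)),1)
    d=desc(k);return (d[0]-3.5)/8,(d[1]-3.5)/8,d[2],d[3]/64
E
python3 - <<'E'
from bar import *
im=cv2.imread("pics/t2.png")[...,::-1].copy();p=np.load("p.npy")
for t in(40,55,70):print(desc(mask(im,t)))
for th in(-.2,-.13,0,.1):print(th,model(p,th))
print(barpts(p,-.13)[1])
E
```

```text
(293.8553191489362, 265.8127659574468, np.float64(-63.551535195296914), 235.0)
(293.7626459143969, 266.01556420233464, np.float64(-63.77635378956757), 257.0)
(293.82246376811594, 265.90579710144925, np.float64(-63.88819425818445), 276.0)
-0.2 (294.15689941364144, 266.96079805122014, np.float64(-70.08970527011638), 362.40625)
-0.13 (294.1440398656871, 266.9333534276829, np.float64(-66.4688201506022), 346.671875)
0 (294.15426669167294, 267.0097430607652, np.float64(-59.80536937602961), 312.421875)
0.1 (294.1947369502109, 266.9757182176699, np.float64(-54.587735247113216), 285.265625)
[ 0.52758363 -0.36610957  0.1046254 ]
```

>>> servo_tool:
  increments:
    - {"x":-3.7,"y":-0.95,"z":0,"twist":0,"gripper":0.4}
    - {"x":-3.7,"y":-0.95,"z":0,"twist":0,"gripper":0.4}
    - {"x":-3.7,"y":-0.95,"z":0,"twist":0,"gripper":0.4}
    - {"x":0,"y":0,"z":2.4,"twist":0,"gripper":0.4}
    - {"x":0,"y":0,"z":1.5,"twist":0,"gripper":0.4}
    - {"x":0,"y":0,"z":0,"twist":0,"gripper":0.4}
  grip_force: 15

```text
time: 5.33
tcp_pos: [0.528, -0.3644, 0.1504]
ee_rot: [3.139, -0.01, 2.685]
wrist_force: [-0.6, 0.6, -0.7]
width: 0.0353
grasp_force: 0.0
```

>>> servo_tool:
  increments:
    - {"x":0.1,"y":0,"z":1.2,"twist":0,"gripper":0.4}
    - {"x":0,"y":0,"z":1.0,"twist":0,"gripper":0.4}
    - {"x":0,"y":0,"z":0,"twist":0,"gripper":0.4}
    - {"x":0,"y":0,"z":0,"twist":0,"gripper":0.4}

```text
time: 5.67
tcp_pos: [0.5271, -0.3641, 0.1361]
ee_rot: [3.142, -0.0, 2.685]
wrist_force: [0.1, 0.1, -0.6]
width: 0.0352
grasp_force: 0.0
```

```bash
python3 - <<'E'
from geo import *
import cv2
s=manip.get_state();print(s["tcp_pos"],s["ee_rot"])
a=manip.capture("wrist");b=manip.capture("scene");cv2.imwrite("pics/w3.png",a[...,::-1]);cv2.imwrite("pics/s3.png",b[...,::-1])
c=np.hstack([cv2.resize(a[240:480,180:460],(560,480)),cv2.resize(b[150:390,240:360],(240,480))]);cv2.imwrite("pics/c3.png",c[...,::-1])
E
```

```text
[ 0.52709334 -0.36413102  0.13608344] [ 3.14151930e+00 -2.01289021e-04  2.68486703e+00]
```

View pics/c3.png

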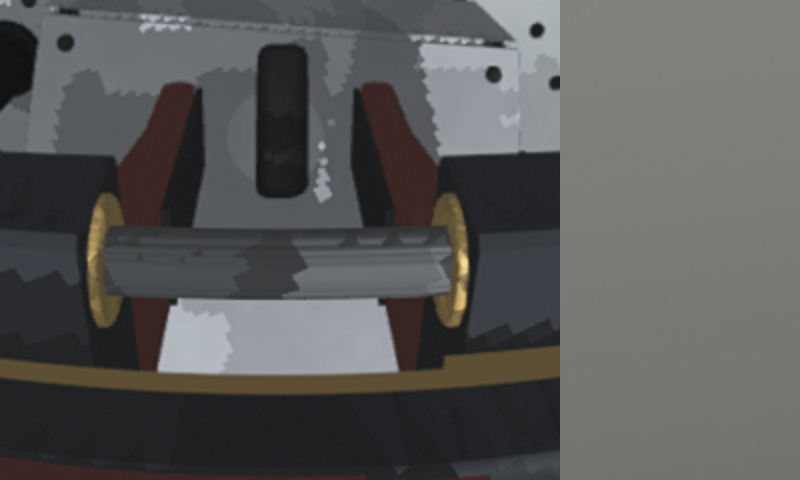

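Wrist crop: the bar, at (282,120), sits centred between the fingers and parallel to the pads. Now I'll lower and grip.

>>> servo_tool:
  increments:
    - {"x":0,"y":0,"z":0.95,"twist":0,"gripper":0.4}
    - {"x":0,"y":0,"z":0,"twist":0,"gripper":0.0}
    - {"x":0,"y":0,"z":0,"twist":0,"gripper":0.0}
    - {"x":0,"y":0,"z":0,"twist":0,"gripper":0.0}
    - {"x":0,"y":0,"z":0,"twist":0,"gripper":0.0}
  grip_force: 25

```text
time: 6.18
tcp_pos: [0.5275, -0.3642, 0.1269]
ee_rot: [3.141, 0.0, 2.685]
wrist_force: [1.1, 5.4, 0.4]
width: 0.0123
grasp_force: 16.2
```

>>> servo_tool:
  increments:
    - {"x":-0.25,"y":0,"z":0.43,"twist":0,"gripper":0.0}
    - {"x":0,"y":0,"z":0,"twist":0,"gripper":0.0}

```text
time: 6.35
tcp_pos: [0.529, -0.365, 0.1245]
ee_rot: [3.142, -0.001, 2.685]
wrist_force: [-7.6, 6.1, 10.7]
width: 0.0121
grasp_force: 25.1
```

>>> servo_tool:
  increments:
    - {"x":0,"y":0,"z":0,"twist":0.07,"gripper":0.0}
    - {"x":0,"y":0,"z":0,"twist":0.07,"gripper":0.0}
    - {"x":0,"y":0,"z":0,"twist":0,"gripper":0.0}

```text
time: 6.6
tcp_pos: [0.5295, -0.3642, 0.1244]
ee_rot: [3.14, -0.001, 2.542]
wrist_force: [-6.3, 7.1, 9.4]
width: 0.0116
grasp_force: 25.1
```

>>> servo_tool:
  increments:
    - {"x":0,"y":0,"z":0,"twist":0.06,"gripper":0.0}
    - {"x":0,"y":0,"z":0,"twist":0.06,"gripper":0.0}
    - {"x":0,"y":0,"z":0,"twist":0.06,"gripper":0.0}
    - {"x":0,"y":0,"z":0,"twist":0,"gripper":0.0}

```text
time: 6.93
tcp_pos: [0.5298, -0.3643, 0.1242]
ee_rot: [3.14, -0.001, 2.363]
wrist_force: [-5.2, 6.3, 8.0]
width: 0.0131
grasp_force: 26.0
```

>>> servo_tool:
  increments:
    - {"x":0,"y":0,"z":0,"twist":0.06,"gripper":0.0}
    - {"x":0,"y":0,"z":0,"twist":0.06,"gripper":0.0}
    - {"x":0,"y":0,"z":0,"twist":0.06,"gripper":0.0}
    - {"x":0,"y":0,"z":0,"twist":0,"gripper":0.0}

```text
time: 7.27
tcp_pos: [0.53, -0.3645, 0.1238]
ee_rot: [3.14, -0.001, 2.183]
wrist_force: [-2.7, 5.0, 6.8]
width: 0.0143
grasp_force: 26.4
```

>>> servo_tool:
  increments:
    - {"x":-0.09,"y":0.04,"z":0.17,"twist":0.06,"gripper":0.0}
    - {"x":0,"y":0,"z":0,"twist":0.06,"gripper":0.0}
    - {"x":0,"y":0,"z":0,"twist":0.06,"gripper":0.0}
    - {"x":0,"y":0,"z":0,"twist":0,"gripper":0.0}

```text
time: 7.6
tcp_pos: [0.5312, -0.3653, 0.1212]
ee_rot: [3.14, -0.0, 2.004]
wrist_force: [0.4, 3.9, 1.7]
width: 0.0157
grasp_force: 26.9
```

>>> servo_tool:
  increments:
    - {"x":-0.16,"y":0.11,"z":0.35,"twist":0,"gripper":0.0}
    - {"x":0,"y":0,"z":0,"twist":0,"gripper":0.0}

```text
time: 7.77
tcp_pos: [0.5331, -0.3665, 0.117]
ee_rot: [3.14, 0.0, 2.007]
wrist_force: [1.9, 4.0, 3.7]
width: 0.0154
grasp_force: 27.0
```

>>> servo_tool:
  increments:
    - {"x":-0.16,"y":0.11,"z":0.35,"twist":0,"gripper":0.0}
    - {"x":0,"y":0,"z":0,"twist":0,"gripper":0.0}

```text
time: 7.93
tcp_pos: [0.5344, -0.3675, 0.1143]
ee_rot: [3.14, -0.0, 2.007]
wrist_force: [-0.1, 5.8, 4.5]
width: 0.0155
grasp_force: 26.2
```

>>> servo_tool:
  increments:
    - {"x":-0.04,"y":0.03,"z":0.08,"twist":0.08,"gripper":0.0}
    - {"x":0,"y":0,"z":0,"twist":0.08,"gripper":0.0}
    - {"x":0,"y":0,"z":0,"twist":0.08,"gripper":0.0}
    - {"x":0,"y":0,"z":0,"twist":0.08,"gripper":0.0}
    - {"x":0,"y":0,"z":0,"twist":0,"gripper":0.0}

```text
time: 8.35
tcp_pos: [0.5345, -0.3681, 0.1141]
ee_rot: [3.141, 0.0, 1.682]
wrist_force: [-1.9, 5.5, 7.3]
width: 0.0179
grasp_force: 26.1
```

>>> servo_tool:
  increments:
    - {"x":0,"y":0,"z":0,"twist":0.08,"gripper":0.0}
    - {"x":0,"y":0,"z":0,"twist":0.08,"gripper":0.0}
    - {"x":0,"y":0,"z":0,"twist":0.08,"gripper":0.0}
    - {"x":0,"y":0,"z":0,"twist":0.08,"gripper":0.0}
    - {"x":0,"y":0,"z":0,"twist":0,"gripper":0.0}

```text
time: 8.77
tcp_pos: [0.5342, -0.3687, 0.1144]
ee_rot: [3.141, 0.001, 1.361]
wrist_force: [-3.7, 3.9, 7.6]
width: 0.0185
grasp_force: 26.1
```

```bash
python3 - <<'E'
from workcell import manip
s=manip.get_state();print(s["ft_torque"],s["wrist_force"],s["joints"])
E
```

```text
[0.76716451 0.13428264 0.05195266] [-3.71569818  3.94069388  7.61856625] [-6.56073335e-01  2.34845102e-01  1.30724965e+00 -7.42006516e-04
  1.59813816e+00 -4.46765679e-01]
```

>>> servo_tool:
  increments:
    - {"x":0,"y":0,"z":0,"twist":0.08,"gripper":0.0}
    - {"x":0,"y":0,"z":0,"twist":0.08,"gripper":0.0}
    - {"x":0,"y":0,"z":0,"twist":0.08,"gripper":0.0}
    - {"x":0,"y":0,"z":0,"twist":0.08,"gripper":0.0}
    - {"x":0,"y":0,"z":0,"twist":0,"gripper":0.0}

```text
time: 9.18
tcp_pos: [0.5337, -0.369, 0.1147]
ee_rot: [3.141, 0.002, 1.041]
wrist_force: [-4.9, 4.3, 9.1]
width: 0.0189
grasp_force: 26.3
```

```bash
python3 - <<'E'
from workcell import manip
s=manip.get_state();print(s["ft_torque"],s["wrist_force"])
E
```

```text
[0.60310964 0.51328194 0.04197467] [-4.88318461  4.30768105  9.07021501]
```

>>> servo_tool:
  increments:
    - {"x":0,"y":0,"z":0,"twist":0.08,"gripper":0.0}
    - {"x":0,"y":0,"z":0,"twist":0.08,"gripper":0.0}
    - {"x":0,"y":0,"z":0,"twist":0.08,"gripper":0.0}
    - {"x":0,"y":0,"z":0,"twist":0.06,"gripper":0.0}
    - {"x":0,"y":0,"z":0,"twist":0,"gripper":0.0}

```text
time: 9.6
tcp_pos: [0.5331, -0.369, 0.1147]
ee_rot: [3.142, 0.002, 0.742]
wrist_force: [-7.7, 5.3, 10.3]
width: 0.0182
grasp_force: 26.2
```

```bash
python3 - <<'E'
from workcell import manip
s=manip.get_state();print(s["ft_torque"],s["wrist_force"])
E
```

```text
[0.72144685 1.02614917 0.01795805] [-7.74440462  5.2506183  10.27866202]
```

>>> servo_tool:
  increments:
    - {"x":0,"y":0,"z":0,"twist":0.06,"gripper":0.0}
    - {"x":0,"y":0,"z":0,"twist":0.06,"gripper":0.0}
    - {"x":0,"y":0,"z":0,"twist":0.06,"gripper":0.0}
    - {"x":0,"y":0,"z":0,"twist":0,"gripper":0.0}

```text
time: 9.93
tcp_pos: [0.5328, -0.3688, 0.1147]
ee_rot: [-3.141, 0.003, 0.562]
wrist_force: [-9.2, 6.6, 10.9]
width: 0.0178
grasp_force: 26.2
```

```bash
python3 - <<'E'
from workcell import manip
s=manip.get_state();print(s["ft_torque"],s["wrist_force"])
E
```

```text
[ 0.80105336  1.30771097 -0.03269845] [-9.2409375   6.62259055 10.85933341]
```

>>> servo_tool:
  increments:
    - {"x":0,"y":0,"z":0,"twist":0.06,"gripper":0.0}
    - {"x":0,"y":0,"z":0,"twist":0.06,"gripper":0.0}
    - {"x":0,"y":0,"z":0,"twist":0,"gripper":0.0}

```text
time: 10.18
tcp_pos: [0.5327, -0.3686, 0.1146]
ee_rot: [-3.141, 0.003, 0.442]
wrist_force: [-8.6, 6.7, 11.5]
width: 0.0173
grasp_force: 26.1
```

```bash
python3 - <<'E'
from workcell import manip
s=manip.get_state();print(s["ft_torque"],s["wrist_force"],s["ee_rot"])
E
```

```text
[ 0.87795223  1.36165766 -0.03865373] [-8.56654651  6.72312964 11.49757986] [-3.14106761e+00  2.85421978e-03  4.41624755e-01]
```

>>> servo_tool:
  increments:
    - {"x":0,"y":0,"z":0,"twist":0.06,"gripper":0.0}
    - {"x":0,"y":0,"z":0,"twist":0.06,"gripper":0.0}
    - {"x":0,"y":0,"z":0,"twist":0,"gripper":0.0}

```text
time: 10.43
tcp_pos: [0.5327, -0.3684, 0.1145]
ee_rot: [-3.141, 0.003, 0.322]
wrist_force: [-9.1, 8.2, 11.3]
width: 0.0167
grasp_force: 25.8
```

```bash
python3 - <<'E'
from workcell import manip
s=manip.get_state();print(s["ft_torque"],s["wrist_force"],s["ee_rot"],s["width"])
E
```

```text
[ 0.97794522  1.35527084 -0.03381926] [-9.07447722  8.20227638 11.32546349] [-3.14095525e+00  2.87192921e-03  3.21752817e-01] 0.01668835999906074
```

```bash
python3 - <<'E'
from geo import *
import cv2
a=manip.capture("wrist");t=manip.capture("top");b=manip.capture("scene")
for n,i in(("w4",a),("t4",t),("s4",b)):cv2.imwrite(f"pics/{n}.png",i[...,::-1])
c=np.hstack([cv2.resize(a[240:480,180:460],(560,480),interpolation=cv2.INTER_CUBIC),cv2.resize(np.vstack([t,b]),(240,480))]);cv2.imwrite("pics/c4.png",c[...,::-1])
E
```

```text
(no output)
```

View pics/c4.png

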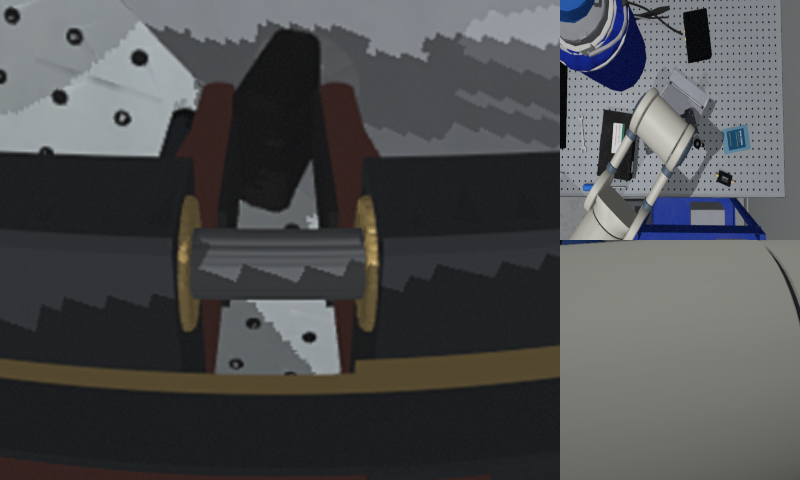

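Wrist crop: the bar is held between the pads, from its near end at (270,208) to its far end at (295,32). I'll compare this with projections for different plunger depths and turn angles.

```bash
cat >> bar.py <<'E'
def wproj(X,m):
    c=m["R"]@X+m["t"];r=np.hypot(c[0],c[1]);a=np.arctan2(r,c[2]);return np.array([m["cx"],m["cy"]])+m["fx"]*a*c[:2]/r
def bp(p,th,pl):
    P,c=barpts(p,th,pl);return P+np.array([.0014,.0005,0])
E
python3 - <<'E'
from bar import *
p=np.load("p.npy");m=manip.camera_model("wrist")
for pl in(.002,.014):
  for th in(1.9,2.1,2.36):
    q=np.array([wproj(X,m) for X in bp(p,th,pl)]);h=cv2.convexHull(((q-[180,240])*2).round().astype(np.float32))[:,0]
    print(pl,th,h.astype(int).tolist())
E
```

```text
0.002 1.9 [[342, 167], [300, 254], [255, 253], [180, 134], [237, 54], [281, 47]]
0.002 2.1 [[330, 170], [287, 256], [240, 248], [192, 130], [249, 49], [298, 51]]
0.002 2.36 [[318, 59], [312, 171], [269, 256], [220, 239], [211, 128], [267, 46]]
0.014 1.9 [[357, 135], [319, 215], [275, 216], [206, 98], [258, 25], [301, 17]]
0.014 2.1 [[345, 138], [307, 217], [261, 211], [218, 93], [270, 20], [316, 20]]
0.014 2.36 [[336, 29], [328, 140], [289, 218], [242, 203], [237, 91], [287, 17]]
```

```bash
python3 - <<'E'
from bar import *
p=np.load("p.npy");m=manip.camera_model("wrist")
o=np.array([(320,35),(314,158),(277,210),(240,202),(233,98),(270,30)],float)
def f(x,full=False):
    q=(np.array([wproj(X+np.array([x[2],x[3],0]),m) for X in bp(p,x[0],x[1])])-[180,240])*2
    h=q[cv2.convexHull(q.astype(np.float32),returnPoints=False)[:,0]]
    d=np.array([(h[np.argmin(((h-a)**2).sum(1))]-a) for a in o]);return np.append(d.ravel(),[x[2]/.0005,x[3]/.0005])
for t0 in(2.0,2.3,2.6):
    r=least_squares(f,[t0,.012,0,0],x_scale=[.1,.003,.001,.001],diff_step=1e-4);print(r.x,r.cost,f(r.x)[:12].round())
E
```

```text
[ 2.35188111e+00  1.69320713e-02 -4.42387889e-03  2.17102143e-03] 327.5326888459881 [  4.   1.   5. -14.   2.  11.  -7.   5.  -7.  -1.   6.  -6.]
[ 2.35188107e+00  1.69320674e-02 -4.42387581e-03  2.17102084e-03] 327.5326888423732 [  4.   1.   5. -14.   2.  11.  -7.   5.  -7.  -1.   6.  -6.]
[ 2.35188122e+00  1.69320685e-02 -4.42387686e-03  2.17102111e-03] 327.53268885788265 [  4.   1.   5. -14.   2.  11.  -7.   5.  -7.  -1.   6.  -6.]
```

>>> servo_tool:
  increments:
    - {"x":0,"y":0,"z":0,"twist":0.06,"gripper":0.0}
    - {"x":0,"y":0,"z":0,"twist":0.06,"gripper":0.0}
    - {"x":0,"y":0,"z":0,"twist":0.0,"gripper":0.0}

```text
time: 10.83
tcp_pos: [0.5325, -0.368, 0.1146]
ee_rot: [-3.14, 0.004, 0.202]
wrist_force: [-10.9, 8.8, 12.0]
width: 0.0165
grasp_force: 25.3
```

```bash
python3 - <<'E'
from workcell import manip
s=manip.get_state();print(s["ft_torque"],s["wrist_force"],s["ee_rot"],s["width"])
E
```

```text
[1.21945888 1.61222263 0.19250327] [-10.91435566   8.77360749  12.04722687] [-3.14041255  0.00350078  0.20232498] 0.016473434828823935
```

>>> servo_tool:
  increments:
    - {"x":0,"y":0,"z":0,"twist":0.05,"gripper":0.0}
    - {"x":0,"y":0,"z":0,"twist":0.05,"gripper":0.0}
    - {"x":0,"y":0,"z":0,"twist":0.0,"gripper":0.0}

```text
time: 11.08
tcp_pos: [0.5322, -0.3677, 0.1148]
ee_rot: [-3.14, 0.004, 0.103]
wrist_force: [-12.2, 10.4, 14.5]
width: 0.0167
grasp_force: 25.9
```

```bash
python3 - <<'E'
from workcell import manip
s=manip.get_state();print(s["ft_torque"],s["wrist_force"],s["ee_rot"],s["width"])
E
```

```text
[1.50447947 1.87170302 0.50550044] [-12.23496457  10.40956589  14.4756783 ] [-3.14008729  0.00419787  0.10345031] 0.01671095518092434
```

>>> servo_tool:
  increments:
    - {"x":0,"y":0,"z":0,"twist":0,"gripper":0.32}
    - {"x":0,"y":0,"z":0,"twist":0,"gripper":0.32}
    - {"x":0,"y":0,"z":0,"twist":0,"gripper":0.32}

```text
time: 11.33
tcp_pos: [0.5337, -0.3689, 0.1123]
ee_rot: [3.141, 0.001, 0.105]
wrist_force: [-1.2, 0.8, 0.5]
width: 0.0274
grasp_force: 0.7
```

```bash
python3 - <<'E'
from bar import *
s=manip.get_state();print(s["ft_torque"],s["wrist_force"],s["tcp_pos"],s["ee_rot"],s["width"])
E
```

```text
[0.16874074 0.26131451 0.03206844] [-1.16594251  0.78367899  0.48383513] [ 0.53370939 -0.36889974  0.11234575] [3.14072152e+00 1.23407844e-03 1.04812257e-01] 0.027430494381907443
```

>>> servo_tool:
  increments:
    - {"x":0,"y":0,"z":-1.5,"twist":0,"gripper":0.32}
    - {"x":0,"y":0,"z":-2,"twist":0,"gripper":0.4}
    - {"x":0,"y":0,"z":-3,"twist":0,"gripper":0.5}
    - {"x":0,"y":0,"z":-2,"twist":0,"gripper":0.5}
    - {"x":-2.5,"y":-2.7,"z":0,"twist":0,"gripper":0.5}
    - {"x":-2.5,"y":-2.7,"z":0,"twist":0,"gripper":0.5}
    - {"x":-2.5,"y":-2.7,"z":0,"twist":0,"gripper":0.5}
    - {"x":-2.5,"y":-2.7,"z":0,"twist":0,"gripper":0.5}

```text
time: 12.0
tcp_pos: [0.4223, -0.2713, 0.1969]
ee_rot: [3.141, 0.001, 0.104]
wrist_force: [-0.8, -1.0, 0.8]
width: 0.0437
grasp_force: 0.0
```

```bash
python3 - <<'E'
from bar import *
t=manip.capture("top");b=manip.capture("scene")
cv2.imwrite("pics/t5.png",t[...,::-1]);cv2.imwrite("pics/s5.png",b[...,::-1]);p=np.load("p.npy")
print(desc(mask(t,55)))
for pl in(.009,.011,.014,0):
  for th in(2.0,2.2,2.4):print(pl,th,[round(float(v),2) for v in model(p,th,pl)])
c=np.hstack([cv2.resize(t[150:310,240:400],(400,400),interpolation=cv2.INTER_CUBIC),cv2.resize(b[180:340,230:390],(400,400),interpolation=cv2.INTER_CUBIC)]);cv2.imwrite("pics/c5.png",c[...,::-1])
E
```

```text
(295.7915407854985, 262.7794561933535, np.float64(76.60011926670812), 331.0)
0.009 2.0 [296.16, 264.32, 57.07, 468.55]
0.009 2.2 [296.17, 264.29, 69.01, 463.5]
0.009 2.4 [296.15, 264.28, 80.4, 448.23]
0.011 2.0 [296.62, 263.77, 56.84, 467.83]
0.011 2.2 [296.58, 263.69, 68.92, 460.73]
0.011 2.4 [296.58, 263.65, 80.47, 444.75]
0.014 2.0 [297.27, 262.83, 57.09, 461.38]
0.014 2.2 [297.24, 262.78, 68.92, 457.67]
0.014 2.4 [297.2, 262.8, 80.31, 443.58]
0 2.0 [294.21, 267.08, 56.8, 478.97]
0 2.2 [294.19, 267.02, 69.09, 473.0]
0 2.4 [294.17, 267.01, 80.41, 457.64]
```

View pics/c5.png

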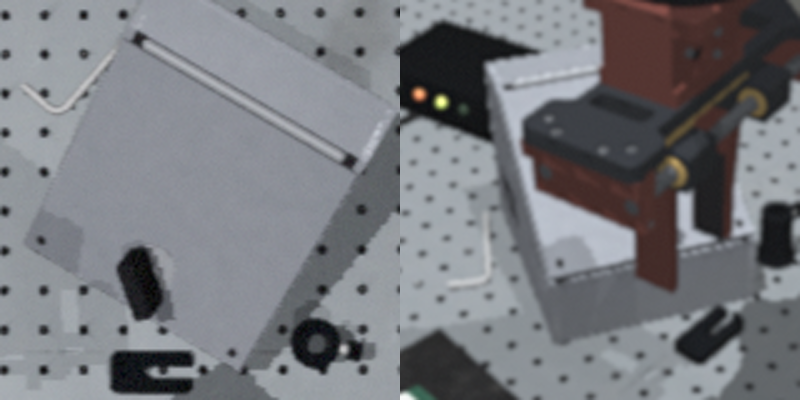

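Top crop: the cover is flush and the bar is at (141,283), turned about 133° and pushed in about 9–11 mm. That leaves the detent undecided, so I'll take a closer look from the wrist camera.

>>> servo_tool:
  increments:
    - {"x":2.5,"y":2.7,"z":0,"twist":0,"gripper":0.8}
    - {"x":2.5,"y":2.7,"z":0,"twist":0,"gripper":0.8}
    - {"x":2.5,"y":2.7,"z":0,"twist":0,"gripper":0.8}
    - {"x":2.5,"y":2.7,"z":0,"twist":0,"gripper":0.8}
    - {"x":0,"y":0,"z":1.5,"twist":0,"gripper":0.8}
    - {"x":0,"y":0,"z":1.5,"twist":0,"gripper":0.8}
    - {"x":0,"y":0,"z":0,"twist":0,"gripper":0.8}
    - {"x":0,"y":0,"z":0,"twist":0,"gripper":0.8}

```text
time: 12.77
tcp_pos: [0.534, -0.3688, 0.166]
ee_rot: [-3.14, 0.002, 0.104]
wrist_force: [0.0, 0.2, 0.3]
width: 0.0701
grasp_force: 0.0
```

```bash
python3 - <<'E'
from bar import *
m=manip.camera_model("wrist");a=manip.capture("wrist");cv2.imwrite("pics/w6.png",a[...,::-1]);np.savez("m6.npz",**m)
p=np.load("p.npy");s=manip.get_state();print(s["tcp_pos"],s["ee_rot"])
for pl in(0,.009,.011,.014):
    q=np.array([wproj(X,m) for X in bp(p,2.33,pl)]);print(pl,cv2.convexHull(((q-[180,240])*2).astype(np.float32))[:,0].astype(int).tolist())
w3=cv2.imread("pics/w3.png")
f=lambda w:cv2.resize(w[240:440,220:420],(400,400),interpolation=cv2.INTER_CUBIC)
cv2.imwrite("pics/c6.png",np.hstack([f(w3),f(a[...,::-1])]))
E
```

```text
[ 0.53426136 -0.36878055  0.16784327] [3.14119429e+00 2.97026958e-04 1.04590468e-01]
0 [[312, 97], [286, 165], [248, 161], [213, 69], [248, 4], [287, 4]]
0.009 [[320, 78], [295, 142], [257, 139], [225, 47], [258, -13], [296, -13]]
0.011 [[321, 73], [297, 137], [259, 134], [227, 42], [260, -17], [297, -17]]
0.014 [[324, 67], [300, 129], [263, 127], [231, 35], [263, -23], [300, -23]]
```

View pics/c6.png

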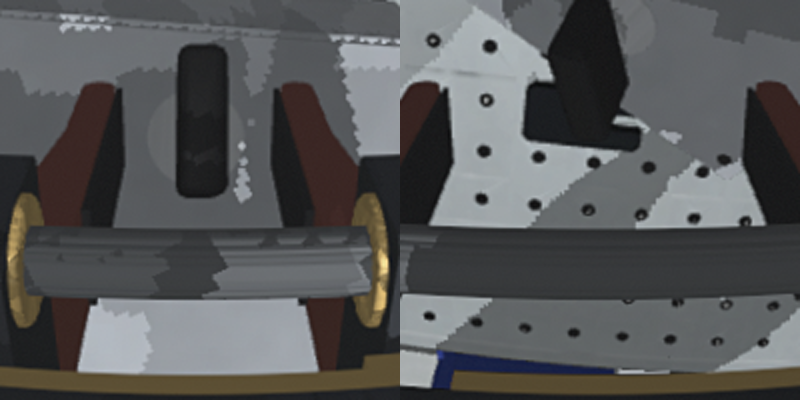

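Right panel: bar vertices at left (148,50), right (228,82), low end about (215,125). It overlaps the fork clamp visually only. I'll calibrate against w3, where the plunger was at 0 and the bar box was u 177–227, v 44–197.

```bash
python3 - <<'E'
from bar import *
from scipy.spatial.transform import Rotation as Ro
p=np.load("p.npy");m=dict(np.load("m6.npz"))
R6=Ro.from_euler("xyz",[3.14119,.0003,.10459]).as_matrix();t6=np.array([.53426,-.36878,.16784])
Rc=m["R"]@R6;tc=m["R"]@t6+m["t"]
R3=Ro.from_euler("xyz",[3.14152,-.0002,2.68487]).as_matrix();t3=np.array([.52709,-.36413,.13608])
m3=dict(m);m3["R"]=Rc@R3.T;m3["t"]=tc-m3["R"]@t3
hull=lambda P,m:cv2.convexHull(((np.array([wproj(X,m) for X in P])-[220,240])*2).astype(np.float32))[:,0]
def f(x,full=False):
    d=np.array([x[2],x[3],0]);h3=hull(bp(p,x[0],0)+d,m3);h6=hull(bp(p,x[4],x[1])+d,m)
    a=[h3[:,0].min()-177,h3[:,0].max()-227,h3[:,1].min()-44,h3[:,1].max()-197]
    L=h6[h6[:,0].argmin()];Rr=h6[h6[:,0].argmax()]
    return np.array(a+[L[0]-148,L[1]-50,Rr[0]-228,Rr[1]-82])
for th in(-.08,):
    r=least_squares(f,[th,.009,0,0,2.33],x_scale=[.1,.003,.002,.002,.1],diff_step=1e-3);print(r.x,f(r.x).round(1))
for pl in(.009,.011):print(pl,least_squares(lambda y:f([y[0],pl,*y[1:]]),[-.08,0,0,2.33],x_scale=[.1,.002,.002,.1],diff_step=1e-3).cost)
# stem/flange-free check with dark mask centroid of upper bar not done
E
```

```text
[-5.95428004e-02  4.92172303e-03  1.59927752e-03 -2.28951654e-05
  2.48471237e+00] [-1.5  3.3 -3.   3.3  1.3 -0.1  1.5  1.4]
0.009 78.1206
0.011 148.45891
```

>>> servo_tool:
  increments:
    - {"x":0,"y":0,"z":-3,"twist":0,"gripper":0.8}
    - {"x":0,"y":0,"z":-3,"twist":0,"gripper":0.8}
    - {"x":-2.5,"y":-2.7,"z":0,"twist":0,"gripper":0.8}
    - {"x":-2.5,"y":-2.7,"z":0,"twist":0,"gripper":0.8}
    - {"x":-2.5,"y":-2.7,"z":0,"twist":0,"gripper":0.8}
    - {"x":0,"y":0,"z":0,"twist":0,"gripper":0.8}
    - {"x":0,"y":0,"z":0,"twist":0,"gripper":0.8}

```text
time: 13.4
tcp_pos: [0.4504, -0.2949, 0.2303]
ee_rot: [3.138, -0.003, 0.105]
wrist_force: [0.2, 0.1, 0.0]
width: 0.0702
grasp_force: 0.0
```

```bash
python3 - <<'E'
from workcell import manip
print(manip.sign_off())
E
```

```text
the job is handed in; nothing more can be done
None
```

Job handed in at 13.4 s: the cover is shut, and the fastener was pushed in, turned clockwise to a firm stop (0.5 N m) and let go; the images put it nearest the 9 mm detent depth but cannot fully rule out 11 mm, and the arm never went near the small tools.

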